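# Seat a mould guide pin in V-blocks and hold the end-load lever at three clicks

## Robot

A 6-joint arm with a two-finger parallel gripper is mounted at the origin on the work surface. World frame = base frame: x ahead of the robot, y to its left, z up, the work surface at z = 0. Lengths are in mm, angles in rad, forces in N, time in s.
With the tool pointing down it reaches from about 350 to 925 mm from the base axis. Payload 6.4 kg.
Tool frame: the origin (TCP) lies on the mounting face of the last link; the fingertips stand 173 mm ahead of it and the grasp point (between the pads) lies 155 mm ahead of it (env.nose_length is the distance from the TCP to the fingertips, in mm); z points along the fingers, y is the line along which they close (so a half turn about z gives the same grasp; the last joint's range is limited). The gripper opens to 85 mm and grips with 20 to 120 N. Pads are 22 mm wide; open, the fingers measure 114 mm over their backs; the gripper's body (76 mm by 85 mm) begins 54 mm behind the grasp point. The pads swing forward as they close: fully open they stand 13 mm farther back than shut.
Start: joints at [-1.314, 0.245, 1.558, -0, 1.339, -0.174], TCP at [271.445, -590.621, 404.69] pointing down, gripper open.
Joint ranges: [-3.13, 3.13], [-1.02, 2.26], [0.13, 2.54], [-0.95, 4.09], [0.21, 2.88], [-2.74, 2.74]. Speed limits (rad/s): [2.57, 2.57, 3.14, 3.14, 3.14, 3.14].

## Interface

Orientations are given as a 3x3 rotation matrix whose columns are the frame's x, y, z axes.
In Python, from station import env gives the robot as it stands.
- The arm moves only by the tool apply_moves, never from a script. Its argument "increments" is a list of rows, each an object with "fingers": the finger opening in cm, from 0 to 8.54; "offset": the shift along the tool's x, y, z in cm, a list of three; "turn": the turn, a rotation vector about the tool's x, y, z in rad, a list of three. In form: [{"fingers": fingers, "offset": [tx, ty, tz], "turn": [wx, wy, wz]}, ...]. A call has 1 to 20 rows; each row is the pose to reach, as a shift and turn from the pose commanded when the call began, along the tool's axes at that moment; what a row does not reach only later rows make up. A row lasts 1/8 s, in which the tool goes at most 62.5 mm and 10.7 degrees, less where a joint would pass 70% of its speed; a pose out of reach is approached as far as the arm can. A call with a gripper value outside its range is refused whole. The fingers move at their own pace and stop on an object; the grip force is fixed at half the most. Time passes only in rows, so rows that repeat a pose let the fingers close. It gives the time, the measured TCP pose, the force, the opening and the grip force at its end, in the units of the state.
- env.get_state(): the state, without advancing time (a new reading comes with each control period).
- env.read_camera(name): name is "side" or "top" or "wrist"; returns the picture (400x640x3 uint8, blue, green, red); there is no depth.
- env.calibration(name): a dict with "fx", "fy", "cx", "cy" (pixels), "k1" (the pictures are not rectified: a ray, as slopes to the right and down, at radius r is drawn at 1 + k1 r^2 times it, then the intrinsics apply), "R" (3x3) and "t" (3): a world point X has camera coordinates R X + t. Camera axes: x right, y down, z forward; pixel columns grow to the right and rows downward; lengths in mm; the calibration is good to about 2 mm. A picture is of the moment at which its call begins: read the wrist's pose just before it. calibration takes no time and is no camera call; for the wrist camera it gives the pose at the moment of the call.
- env.job_done(): hands the job in; it is judged then, once.
Trained networks look in the newest picture that a camera, given by its name, has taken for a name from the list of things; names that differ only in an ending like _2 or _b are one class to them, and where a whole thing is asked for, a point or a joint stands for the part that bears it (a point fixed in the world has none). Each returns a list of dicts, best first, with "confidence" (0 to 1); they miss things now and then, are a little off and sometimes report something else, mostly with a low value. They report only what shows in the picture. A call takes as long as a camera call. They do not tell look-alikes from the thing itself.
- env.spot_in(camera, target): "location" ([x, y, z] in mm, in world coordinates, good to about 4 mm: the middle of the surface that is visible of it).
- env.spot_point(camera, target): "location" ([x, y, z] in mm, in world coordinates, good to about 4 mm: a listed point, or the origin of a listed thing).
The state is a dict: "time": time; "qpos": joint angles; "dq": joint speeds; "tau": joint torques, N m; "eef_pos": TCP position; "orientation": TCP orientation; "wrist_force": force on the tool from outside, world axes, zero at the start; "wrist_torque": the same for the moment, N m; "grip_width": finger opening in mm; "grip_force": force on a finger pad.
Only numpy, scipy, OpenCV 4.12 (cv2) and the standard library are available. Lean on these libraries where they do the work, as an engineer would, in place of code of your own. Each camera call takes 0.05 s, during which the arm holds its last target. There are 200 camera calls.

## Task

Take the long steel guide pin from the wooden rack and rest it level in the two V-blocks of the checking fixture, between its plunger and its green end stop, and let go of it. Then swing the fixture's red-gripped ratchet lever from its rest exactly three clicks forward and never as far as the fourth, so that the plunger slides the pin up against the green stop. The lever springs back if released, so finish while still holding it at the third click; leave the brass pin, the blue can and the wooden block where they are.

Things in the scene. Friction and masses are not known exactly. Their poses are not given: they have to be found in the camera images.
- steel_pin_center (a point): Centre of the loose long bright-steel guide pin: plain cylinder 160 mm long, 22 mm in diameter, about 0.4 kg, two thin dark rings. It lies along its own y axis (either end may lead). It starts in one lane of the wooden rack, axis 46 mm above the table; the brass pin lies parallel in the other lane, 80 mm away. It can be gripped across its middle from above.
- brass_pin_center (a point): Centre of the loose shorter brass pin (112 mm long, 22 mm in diameter, along its y axis) in the other lane of the rack; leave it there.
- rack: Fixed wooden pin rack: base board 170 x 120 x 12 mm, origin at the centre of its underside. Two lanes along its y axis at x = -40 and +40 mm, each with two V notches 90 mm apart in wooden pieces 16 mm thick (74 mm clear between them) that rise to about 48 mm above the table.
- cradle (a point): On the fixed checking fixture: where the centre of a pin resting midway in the two V-blocks lies, 65 mm above the table; z up, y along the V-blocks towards the green stop, x level across them. The 90-degree steel V-blocks stand at y = -45 and +45 mm, 16 mm thick (74 mm clear between), mouth 42 mm wide, tops 6 mm above this point; the aluminium base plate's top is 45 mm below it.
- stop_face (a point): Centre of the green end stop's face, on the pin's axis at y = +88 mm from the cradle point; same axes. The stop is 50 mm wide and rises 25 mm above the axis. When the pin lies against it, the pin's centre is 80 mm from this face, 8 mm past the cradle point.
- plunger_face (a point): Foremost point of the plunger's round black nose (18 mm ball), on the pin's axis; with the lever at rest 176 mm from the stop face, so the pin laid in midway has 8 mm of play at either end. It moves 8 mm towards the stop per click; it is sprung (5 to 6 N), and by the third click it has slid the pin against the stop. Its dark guide block rises 15 mm above the axis.
- lever_pivot (a point): Point on the lever's upright pivot axis on the fixture, 90 mm above the table; in the cradle's axes at x = 0, y = -205 mm, and with the same axes. Hub, arm and pawl housing stay below 60 mm above the table.
- lever_knob (a point): On the axis of the lever's upright red grip, 90 mm above the table: a round sleeve 18 mm across that spins freely on its post, 54 to 110 mm above the table, at the end of a level arm, 90 mm from the pivot axis. At rest it lies from the pivot towards the cradle's -x, 40 degrees round towards -y. Forward is clockwise seen from above (towards -x, then +y). Pinch or push it from above.
- lever (a joint): Lever angle (rad): 0 at rest, growing forward, a click every 0.25 (third at 0.75), end stop 1.25. A spring returns it to 0 if released; clicks do not hold it. Force at the grip: 6 to 11 N to leave a click (or rest), falling to 1 to 5 N just before the next, then rising sharply again: that rise is the click. White ticks on the base plate mark rest and the clicks.
- spray_can: Loose blue and white can, 56 mm in diameter, 150 mm tall, origin at the centre of its underside; stays where it is.
- wood_block: Loose pale wooden block 90 x 60 x 40 mm, origin at the centre of its underside; stays where it is.
Not all that is in view belongs to the job. There is more than one size of the part that bears steel_pin_center; the job needs the largest.

How it is judged (in metres and radians):
On the way:
1. the steel pin rests level in both V-blocks, let go, with the lever still at rest (x of steel_pin_center in the frame of cradle between -0.003 and 0.003 m and z of steel_pin_center in the frame of cradle between -0.003 and 0.003 m and angle between the y axis of steel_pin_center and the y axis of cradle, either way round below 0.035 rad and contact force between the fingers and steel_pin below 0.1 N and linear speed of steel_pin below 0.02 m/s and value of joint lever below 0.1 rad), for 0.2 s.
At the end, for the whole second after the job is handed in: The steel pin rests in both V-blocks (centre within 3 mm across and in height, along them within 0.035 rad), pushed to within 3 mm of the green stop, untouched by the fingers and at rest; the lever stands still at the third click (0.68 to 0.82 rad) while the fingers hold it with more than 1 N (x of steel_pin_center in the frame of cradle between -0.003 and 0.003 m and z of steel_pin_center in the frame of cradle between -0.003 and 0.003 m and angle between the y axis of steel_pin_center and the y axis of cradle, either way round below 0.035 rad and y of steel_pin_center in the frame of cradle above 0.005 m and value of joint lever between 0.68 and 0.82 rad and velocity of joint lever between -0.1 and 0.1 rad/s and contact force between the fingers and lever above 1 N and contact force between the fingers and steel_pin below 0.1 N and linear speed of steel_pin below 0.02 m/s); the arm keeps its last pose, push and grip.
It fails at once if the lever was driven on towards the fourth click (past 0.93 rad) (value of joint lever above 0.93 rad).
It fails at once if the brass pin was disturbed (distance of brass_pin_center from where it was at the start of the episode above 0.015 m).
It fails at once if the can or the wooden block was pushed aside by more than 30 mm (distance of any of spray_can, wood_block from where it was at the start of the episode above 0.03 m).
It also fails if it takes over 64 s, if anything falls off the work surface, if the arm or the gripper's body presses on something with over 40 N, if the wrist force passes 120 N, or if a joint passes its speed limit or range.

## Working session

There is one attempt and no reset: what is moved stays moved. The work goes in short steps, Python scripts to look and compute and a tool call to move; the robot and the scene stay as the last step left them, time stands still between calls to the robot, and variables do not carry over. Pictures are saved under pics/ and viewed, at most 10 in all, crops included, and the job is handed in when it is done.

Besides the shell and the picture viewer there is one more tool, called by a JSON object that holds its "op" and its "data", one argument or row to a line. apply_moves: Moves the arm, as the interface text tells. Its arguments: {"type":"object","properties":{"increments":{"type":"array"}},"required":["increments"]}

```bash
mkdir -p pics; cat > h.py <<'E'
import numpy as np,cv2
from station import env
def pix(cam,X,c=None):
    c=c or env.calibration(cam);p=np.array(c["R"])@np.array(X,float)+np.array(c["t"]);s=p[:2]/p[2];s=s*(1+c["k1"]*(s@s));return np.array([c["fx"]*s[0]+c["cx"],c["fy"]*s[1]+c["cy"]])
def ray(cam,uv,z,c=None):
    c=c or env.calibration(cam);K=np.array([[c["fx"],0,c["cx"]],[0,c["fy"],c["cy"]],[0,0,1.]])
    s=cv2.undistortPoints(np.array([[uv]],float),K,np.array([c["k1"],0,0,0.]))[0,0]
    R=np.array(c["R"]);o=-R.T@np.array(c["t"]);d=R.T@np.array([s[0],s[1],1]);return o+d*(z-o[2])/d[2]
E
python3 - <<'E'
from h import *
for cam in("top","side"):
    im=env.read_camera(cam);cv2.imwrite(f"pics/{cam}0.png",im)
    for f,t in[("p","steel_pin_center"),("p","brass_pin_center"),("p","rack"),("p","cradle"),("p","stop_face"),("p","plunger_face"),("p","lever_pivot"),("p","lever_knob"),("p","spray_can"),("p","wood_block")]:
        for r in env.spot_point(cam,t)[:4]: print(cam,t,np.round(r["location"]),round(r["confidence"],2),np.round(pix(cam,r["location"])))
print(env.get_state()["orientation"],env.get_state()["time"])
E
```

```text
top steel_pin_center [433. 270.  42.] 0.62 [256. 237.]
top steel_pin_center [314. 421.  12.] 0.61 [192. 290.]
top steel_pin_center [297. 268.  10.] 0.58 [257. 296.]
top brass_pin_center [515. 266.  45.] 0.76 [258. 202.]
top rack [474. 272.  -3.] 0.95 [258. 221.]
top cradle [617.  30.  69.] 0.64 [359. 156.]
top stop_face [627. 115.  65.] 0.64 [322. 153.]
top plunger_face [604. -60.  70.] 0.53 [397. 161.]
top lever_pivot [ 588. -174.   91.] 0.9 [450. 165.]
top lever_knob [ 514. -219.   91.] 0.71 [472. 198.]
top spray_can [606. 499.  -1.] 0.74 [167. 169.]
top wood_block [704. 278.  -2.] 0.94 [257. 131.]
side steel_pin_center [293. 271.   8.] 0.8 [401. 273.]
side steel_pin_center [436. 274.  46.] 0.64 [347. 258.]
side steel_pin_center [604. -59.  67.] 0.49 [307. 159.]
side brass_pin_center [515. 266.  46.] 0.58 [317. 252.]
side rack [476. 273.  -2.] 0.68 [331. 266.]
side rack [ 510. -216.   88.] 0.54 [344. 125.]
side cradle [614.  28.  65.] 0.68 [298. 178.]
side cradle [606. 495.   2.] 0.22 [263. 334.]
side stop_face [630. 120.  70.] 0.64 [286. 199.]
side plunger_face [606. -58.  66.] 0.52 [306. 159.]
side lever_pivot [ 583. -171.   93.] 0.73 [320. 130.]
side lever_knob [ 507. -220.   87.] 0.71 [346. 125.]
side lever_knob [435. 272.  47.] 0.49 [348. 257.]
side spray_can [606. 497.  -1.] 0.69 [263. 335.]
side wood_block [708. 279.   3.] 0.55 [246. 255.]
[[ 9.08631511e-01  4.17598824e-01 -1.78358175e-05]
 [ 4.17598824e-01 -9.08631511e-01  2.03295763e-06]
 [-1.53572251e-05 -9.29542577e-06 -1.00000000e+00]] 1.1
```

View pics/top0.png

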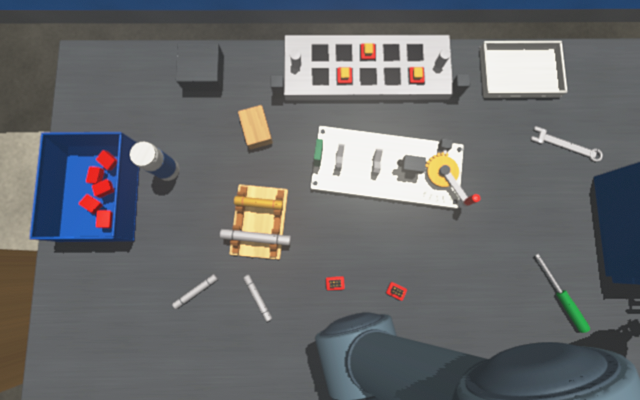

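View pics/side0.png

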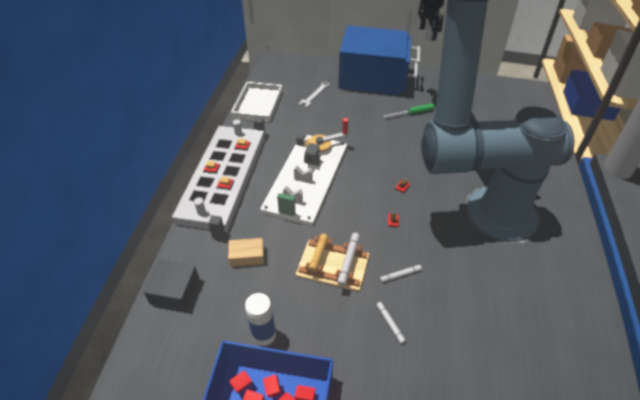

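The top image shows three pin candidates: one in the rack at (256,238) and two loose on the table at (194,291) and (257,297). The rack one looks longest and lies at about 46 mm, as described. The brass pin is at (258,202), the fixture spans (315–465, 125–210) and the red knob is at (475,198). Next: a confirming crop and a fit of the poses.

```bash
cat >> h.py <<'E'
def fit(P,Q): # 2D rigid: Q=R P+t
    P=np.array(P,float);Q=np.array(Q,float);p=P.mean(0);q=Q.mean(0);a=P-p;b=Q-q
    th=np.arctan2((a[:,0]*b[:,1]-a[:,1]*b[:,0]).sum(),(a*b).sum());R=np.array([[np.cos(th),-np.sin(th)],[np.sin(th),np.cos(th)]]);return th,R,q-R@p
def cradle_fit(cams,n=1):
    L=dict(cradle=(0,0),stop_face=(0,88),plunger_face=(0,-88),lever_pivot=(0,-205),lever_knob=(-90*np.cos(.698),-205-90*np.sin(.698)))
    P=[];Q=[]
    for c in cams:
        for i in range(n):
            env.read_camera(c)
            for k,v in L.items():
                r=env.spot_point(c,k)
                if r and r[0]["confidence"]>.4: P.append(v);Q.append(r[0]["location"][:2])
    th,R,t=fit(P,Q);res=np.array(Q)-(np.array(P)@R.T+t);return th,t,np.round(res,1)
E
python3 - <<'E'
from h import *
im=cv2.imread("pics/top0.png")
cv2.imwrite("pics/crop.png",cv2.resize(im[170:330,165:305],None,fx=5,fy=3.75*5/3.75,interpolation=3)[:600*1][:, :700] if 0 else cv2.resize(im[180:325,165:305],(560,580),interpolation=3))
print(cradle_fit(["top","side"]))
c=env.calibration("top");a=ray("top",(221.5,235.5),46,c);b=ray("top",(289.5,240.5),46,c);print(a,b,np.linalg.norm(a-b),(a+b)/2)
for u,v in[((175,306),(216,277)),((246,277),(269,319))]:print(np.linalg.norm(ray("top",u,10,c)-ray("top",v,10,c)))
E
```

```text
(np.float64(-0.15588335986651772), array([608.62986367,  15.1028367 ]), array([[   9.3,   16.9],
       [   5.5,   10.2],
       [  11.9,   14.5],
       [  10.6,   13.9],
       [  14.1,   17.3],
       [   6.2,   16.8],
       [   6.5,   20. ],
       [ -83.1, -146.7],
       [   9.4,   18.6],
       [   9.6,   18.4]]))
[437.39819134 347.87051394  46.        ] [424.39205335 191.5811954   46.        ] 156.82955943762502 [430.89512234 269.72585467  46.        ]
112.82675272404514
110.66945190745558
```

View pics/crop.png

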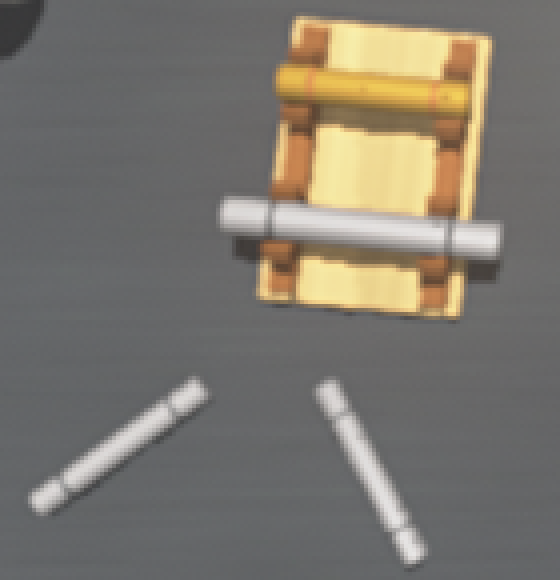

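Confirmed: the rack pin at (256,238) measures about 157 mm and is 46 mm high, while the two table pins measure about 111 mm, so the rack pin is the one. Working out the approach.

```bash
cat >> h.py <<'E'
from scipy.spatial.transform import Rotation as Ro
def go(targets,yaw):
    """targets: TCP world points; yaw: world angle of tool y; tool pointing down. prints offset cm and turn"""
    s=env.get_state();R=np.array(s["orientation"]);p=np.array(s["eef_pos"])
    y=np.array([np.cos(yaw),np.sin(yaw),0]);z=np.array([0,0,-1.]);T=np.c_[np.cross(y,z),y,z]
    if (T[:,1]@R[:,1])<0: T[:,:2]*=-1
    print("t",s["time"],"turn",np.round(Ro.from_matrix(R.T@T).as_rotvec(),3))
    for X in targets: print(X,"off",np.round(R.T@(np.array(X,float)-p)/10,2))
E
python3 - <<'E'
from h import *
go([(480,-200,400),(432,271,350)],-.083)
P=[(0,0),(0,88),(0,-88),(0,-205),(-68.9,-262.9)];Q=[[(617,30),(627,115),(604,-60),(588,-174),(514,-219)],[(614,28),(630,120),(606,-58),(583,-171),(507,-220)]]
for q in Q+[sum([Q[0],Q[1]],[])]:
    p=P*(len(q)//5);th,R,t=fit(p,q);print(th,t,np.round(np.array(q)-(np.array(p)@R.T+t)).tolist())
E
```

```text
t 1.7 turn [-0.     0.    -1.057]
(480, -200, 400) off [ 35.26 -26.78   0.47]
(432, 271, 350) off [ 50.57 -71.58   5.47]
-0.1351884176717155 [616.26670343  29.26894459] [[1.0, 1.0], [-1.0, -1.0], [-0.0, -2.0], [-1.0, -0.0], [1.0, 3.0]]
-0.1548697653964319 [616.04992416  30.13441512] [[-2.0, -2.0], [0.0, 3.0], [4.0, -1.0], [-1.0, 1.0], [-0.0, -1.0]]
-0.14509568095442318 [616.16566218  29.70425817] [[1.0, 0.0], [-2.0, -2.0], [1.0, -3.0], [1.0, -1.0], [4.0, 1.0], [-2.0, -2.0], [1.0, 3.0], [3.0, -1.0], [-4.0, 2.0], [-3.0, 0.0]]
```

{"op": "apply_moves", "data": {
  "increments": [
    {"fingers": 6, "offset": [35.3, -26.8, 0.5], "turn": [0, 0, -0.5]},
    {"fingers": 6, "offset": [35.3, -26.8, 0.5], "turn": [0, 0, -0.5]},
    {"fingers": 6, "offset": [35.3, -26.8, 0.5], "turn": [0, 0, -0.5]},
    {"fingers": 6, "offset": [35.3, -26.8, 0.5], "turn": [0, 0, -0.5]},
    {"fingers": 6, "offset": [35.3, -26.8, 0.5], "turn": [0, 0, -0.5]},
    {"fingers": 6, "offset": [35.3, -26.8, 0.5], "turn": [0, 0, -0.5]},
    {"fingers": 6, "offset": [50.6, -71.6, 5.5], "turn": [0, 0, -1.057]},
    {"fingers": 6, "offset": [50.6, -71.6, 5.5], "turn": [0, 0, -1.057]},
    {"fingers": 6, "offset": [50.6, -71.6, 5.5], "turn": [0, 0, -1.057]},
    {"fingers": 6, "offset": [50.6, -71.6, 5.5], "turn": [0, 0, -1.057]},
    {"fingers": 6, "offset": [50.6, -71.6, 5.5], "turn": [0, 0, -1.057]},
    {"fingers": 6, "offset": [50.6, -71.6, 5.5], "turn": [0, 0, -1.057]},
    {"fingers": 6, "offset": [50.6, -71.6, 5.5], "turn": [0, 0, -1.057]},
    {"fingers": 6, "offset": [50.6, -71.6, 5.5], "turn": [0, 0, -1.057]},
    {"fingers": 6, "offset": [50.6, -71.6, 5.5], "turn": [0, 0, -1.057]},
    {"fingers": 6, "offset": [50.6, -71.6, 5.5], "turn": [0, 0, -1.057]},
    {"fingers": 6, "offset": [50.6, -71.6, 5.5], "turn": [0, 0, -1.057]}
  ]
}}

```text
time: 3.82
eef_pos: [432.2, 270.9, 349.7]
orientation: [[0.083, 0.997, 0.0], [0.997, -0.083, -0.0], [-0.0, 0.0, -1.0]]
wrist_force: [0.3, -1.5, 0.5]
grip_width: 60.0
grip_force: 0.0
```

```bash
python3 - <<'E'
from h import *
c=env.calibration("wrist");im=env.read_camera("wrist");cv2.imwrite("pics/w1.png",im)
for t in("steel_pin_center","brass_pin_center"):
    for r in env.spot_point("wrist",t): print(t,np.round(r["location"],1),r["confidence"],pix("wrist",r["location"],c))
print(-np.array(c["R"]).T@np.array(c["t"]),env.get_state()["eef_pos"],env.get_state()["time"],env.get_state()["qpos"])
E
```

```text
steel_pin_center [434.4 272.8  45.3] 0.97 [323.04217638 186.83651042]
steel_pin_center [291.3 271.1   7.3] 0.67 [165.80991035 191.50328027]
steel_pin_center [310.7 419.7   9.1] 0.59 [153.99420682  11.11126343]
brass_pin_center [512.  271.3  45.4] 0.65 [421.5472267  180.85344244]
[437.58836949 338.91471044 318.0782521 ] [432.46636674 270.33285092 349.89390557] 3.975 [ 3.36069003e-01 -2.75468455e-02  1.95857280e+00 -1.07923898e-04
  1.21020972e+00  4.20766782e-01]
```

View pics/w1.png

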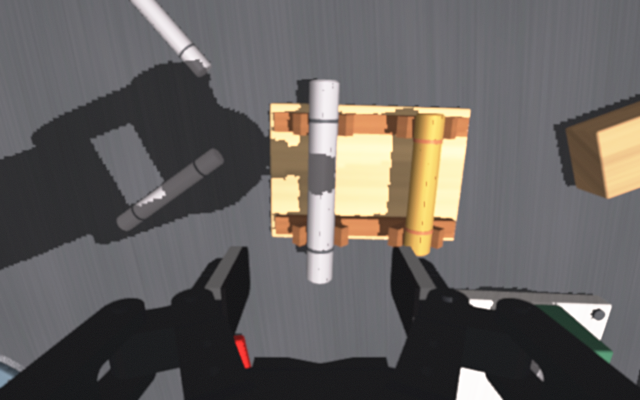

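The wrist view shows the long pin running from (324,81) to (320,281) in its rack lane, with brass at (428,115)–(419,253). The open fingers straddle the lane.

```bash
python3 - <<'E'
from h import *
a=ray("wrist",(324,82),46);b=ray("wrist",(320,281),46);d=a-b
print(a,b,np.linalg.norm(d),(a+b)/2,np.arctan2(-d[0],d[1]))
go([(433,272,201),(433,272,300)],-.075)
E
```

```text
[441.90359647 350.85426363  46.        ] [425.44794399 190.61923182  46.        ] 161.07778840520862 [433.67577023 270.73674773  46.        ] -0.10233820205247383
t 3.975 turn [ 0.   -0.   -0.01]
(433, 272, 201) off [ 0.17  0.03 14.89]
(433, 272, 300) off [0.17 0.04 4.99]
```

{"op": "apply_moves", "data": {
  "increments": [
    {"fingers": 5, "offset": [0.1, 0.1, 5], "turn": [0, 0, 0.01]},
    {"fingers": 5, "offset": [0.1, 0.1, 9], "turn": [0, 0, 0.01]},
    {"fingers": 5, "offset": [0.1, 0.1, 12], "turn": [0, 0, 0.01]},
    {"fingers": 5, "offset": [0.1, 0.1, 14], "turn": [0, 0, 0.01]},
    {"fingers": 5, "offset": [0.1, 0.1, 14.9], "turn": [0, 0, 0.01]},
    {"fingers": 5, "offset": [0.1, 0.1, 14.9], "turn": [0, 0, 0.01]},
    {"fingers": 1.8, "offset": [0.1, 0.1, 14.9], "turn": [0, 0, 0.01]},
    {"fingers": 1.8, "offset": [0.1, 0.1, 14.9], "turn": [0, 0, 0.01]},
    {"fingers": 1.8, "offset": [0.1, 0.1, 14.9], "turn": [0, 0, 0.01]},
    {"fingers": 1.8, "offset": [0.1, 0.1, 14.9], "turn": [0, 0, 0.01]}
  ]
}}

```text
time: 5.22
eef_pos: [433.5, 272.4, 202.0]
orientation: [[0.093, 0.996, 0.0], [0.996, -0.093, 0.0], [0.0, 0.0, -1.0]]
wrist_force: [-2.9, -1.0, 5.3]
grip_width: 20.1
grip_force: 58.4
```

```bash
python3 - <<'E'
from h import *
go([(433,272,340),(596,-70,400)],-.145)
E
```

```text
t 5.225 turn [ 0.    -0.     0.052]
(433, 272, 340) off [ -0.04  -0.04 -13.8 ]
(596, -70, 400) off [-32.57  19.38 -19.81]
```

{"op": "apply_moves", "data": {
  "increments": [
    {"fingers": 1.8, "offset": [0, 0, -2], "turn": [0, 0, 0]},
    {"fingers": 1.8, "offset": [0, 0, -7], "turn": [0, 0, 0]},
    {"fingers": 1.8, "offset": [0, 0, -13], "turn": [0, 0, 0]},
    {"fingers": 1.8, "offset": [-4, 2.4, -15], "turn": [0, 0, 0.052]},
    {"fingers": 1.8, "offset": [-32.6, 19.4, -19.8], "turn": [0, 0, 0.052]},
    {"fingers": 1.8, "offset": [-32.6, 19.4, -19.8], "turn": [0, 0, 0.052]},
    {"fingers": 1.8, "offset": [-32.6, 19.4, -19.8], "turn": [0, 0, 0.052]},
    {"fingers": 1.8, "offset": [-32.6, 19.4, -19.8], "turn": [0, 0, 0.052]},
    {"fingers": 1.8, "offset": [-32.6, 19.4, -19.8], "turn": [0, 0, 0.052]},
    {"fingers": 1.8, "offset": [-32.6, 19.4, -19.8], "turn": [0, 0, 0.052]},
    {"fingers": 1.8, "offset": [-32.6, 19.4, -19.8], "turn": [0, 0, 0.052]},
    {"fingers": 1.8, "offset": [-32.6, 19.4, -19.8], "turn": [0, 0, 0.052]},
    {"fingers": 1.8, "offset": [-32.6, 19.4, -19.8], "turn": [0, 0, 0.052]}
  ]
}}

```text
time: 6.85
eef_pos: [595.7, -69.1, 398.2]
orientation: [[0.143, 0.99, -0.001], [0.99, -0.143, 0.001], [0.0, -0.001, -1.0]]
wrist_force: [-1.2, 0.1, -4.2]
grip_width: 20.1
grip_force: 59.7
```

```bash
python3 - <<'E'
from h import *
print(env.get_state()["eef_pos"],env.get_state()["grip_width"])
c=env.calibration("wrist");im=env.read_camera("wrist");cv2.imwrite("pics/w2.png",im)
for t in("steel_pin_center","cradle","stop_face","plunger_face","lever_pivot","lever_knob"):
    for r in env.spot_point("wrist",t)[:2]: print(t,np.round(r["location"],1),round(r["confidence"],2),pix("wrist",r["location"],c))
for t in("steel_pin_center",):
  for cam in("top","side"):
    env.read_camera(cam)
    for r in env.spot_point(cam,t)[:1]: print(t,np.round(r["location"],1),round(r["confidence"],2))
E
```

```text
[595.69675655 -69.05571974 398.15327353] 20.09347191886505
steel_pin_center [594.8 -70.9 239.2] 0.57 [319.8109054  282.96435985]
cradle [615.7  28.6  62.1] 0.69 [328.38709277  60.2019439 ]
steel_pin_center [294.8 270.    6.1] 0.84
steel_pin_center [292.6 270.2   6.7] 0.81
```

View pics/w2.png

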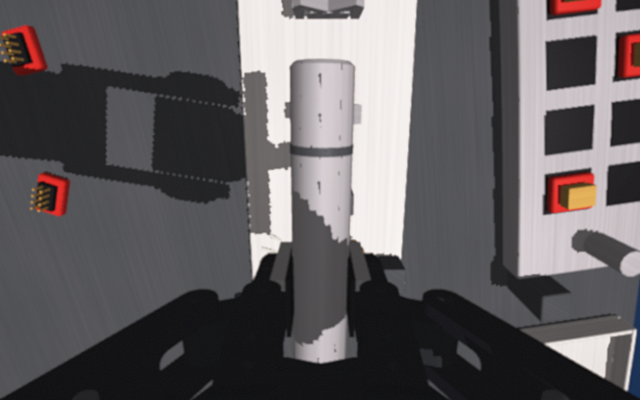

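Pin (322,60)–(322,360) is held square in the fingers; the far V-block's front shows at (283–363,15) and the near one peeks out at (287,112) and (357,112).

```bash
python3 - <<'E'
from h import *
c=env.calibration("wrist")
th=-.145;R=np.array([[np.cos(th),-np.sin(th)],[np.sin(th),np.cos(th)]])
for uv in((283,14),(363,14),(323,14),(285,112),(361,112)):
    p=ray("wrist",uv,71,c);print(uv,p, R.T@(p[:2]-[616,30]))
e=ray("wrist",(322,60),243,c);print("pin end",e,R.T@(e[:2]-np.array(env.get_state()["eef_pos"][:2])))
a=ray("wrist",(240,0),20,c);b=ray("wrist",(250,240),20,c);print("edge yaw",np.arctan2(-(a-b)[0],(a-b)[1]))
a=ray("wrist",(418,0),20,c);b=ray("wrist",(403,250),20,c);print("edge yaw",np.arctan2(-(a-b)[0],(a-b)[1]))
go([(616,31.5,300),(616,31.5,235),(616,31.5,220.5)],-.145)
E
```

```text
(283, 14) [586.86451273  64.35294943  71.        ] [-33.79347785  29.782589  ]
(363, 14) [647.21085123  55.57480628  71.        ] [27.18795572 29.81615358]
(323, 14) [617.02594604  59.89097173  71.        ] [-3.30383947 29.72553449]
(285, 112) [576.15983188  -8.06454359  71.        ] [-33.92204326 -43.42169338]
(361, 112) [637.10641974 -16.92998697  71.        ] [ 27.66595483 -43.3877814 ]
pin end [608.14542761   9.61750081 243.        ] [ 0.26416791 80.949758  ]
edge yaw -0.15466801349817308
edge yaw -0.14187036899720437
t 7.4 turn [ 0.  0. -0.]
(616, 31.5, 300) off [10.37  0.49  9.87]
(616, 31.5, 235) off [10.37  0.49 16.37]
(616, 31.5, 220.5) off [10.37  0.49 17.82]
```

{"op": "apply_moves", "data": {
  "increments": [
    {"fingers": 1.8, "offset": [5, 0.2, 3], "turn": [0, 0, 0]},
    {"fingers": 1.8, "offset": [10.2, 0.4, 7], "turn": [0, 0, 0]},
    {"fingers": 1.8, "offset": [10.2, 0.4, 11], "turn": [0, 0, 0]},
    {"fingers": 1.8, "offset": [10.2, 0.4, 13.5], "turn": [0, 0, 0]},
    {"fingers": 1.8, "offset": [10.2, 0.4, 15.5], "turn": [0, 0, 0]},
    {"fingers": 1.8, "offset": [10.2, 0.4, 16.5], "turn": [0, 0, 0]},
    {"fingers": 1.8, "offset": [10.2, 0.4, 17.1], "turn": [0, 0, 0]},
    {"fingers": 1.8, "offset": [10.2, 0.4, 17.1], "turn": [0, 0, 0]}
  ]
}}

```text
time: 8.4
eef_pos: [615.1, 29.7, 228.1]
orientation: [[0.145, 0.989, 0.001], [0.989, -0.145, -0.0], [0.0, 0.001, -1.0]]
wrist_force: [0.1, 0.5, -4.1]
grip_width: 19.8
grip_force: 59.7
```

```bash
python3 - <<'E'
from h import *
s=env.get_state();print(s["eef_pos"],s["wrist_force"],s["grip_width"])
for cam in("top","side"):
    im=env.read_camera(cam)
    for t in("steel_pin_center","cradle","stop_face","plunger_face","lever_knob"):
        for r in env.spot_point(cam,t)[:4]: print(cam,t,np.round(r["location"],1),round(r["confidence"],2),pix(cam,r["location"]))
    if cam=="side": cv2.imwrite("pics/s3.png",cv2.resize(im[110:240,230:380],(750,650)[:2] and (690,598),interpolation=3))
E
```

```text
[615.13697582  29.71737331 228.12823862] [ 0.05891597  0.47359553 -4.0553379 ] 19.76061999462297
top steel_pin_center [295.8 267.2   5.5] 0.56 [258.26819848 296.90692432]
top steel_pin_center [314.2 418.7  12.4] 0.54 [192.72619378 289.83175977]
top cradle [ 7.043e+02  2.791e+02 -4.000e-01] 0.53 [256.69976173 130.61327541]
top stop_face [630.6 116.6  63.9] 0.88 [321.32163833 151.428285  ]
top stop_face [471.2 273.1  -0.8] 0.37 [257.49195887 222.59818952]
top lever_knob [ 515.7 -216.4   90.8] 0.63 [470.26831759 196.70593805]
side steel_pin_center [294.  270.    8.8] 0.79 [400.40907684 272.76212136]
side steel_pin_center [615.7  31.   73.4] 0.7 [297.14993184 176.99786679]
side steel_pin_center [313.9 419.7  12.8] 0.53 [388.8916726  322.02518574]
side cradle [616.3  29.8  59.4] 0.61 [297.18351236 180.10715425]
side stop_face [631.  118.6  72. ] 0.66 [285.46049832 198.29351053]
side lever_knob [ 508.6 -215.6   87.3] 0.63 [344.86737149 125.63687255]
```

View pics/s3.png

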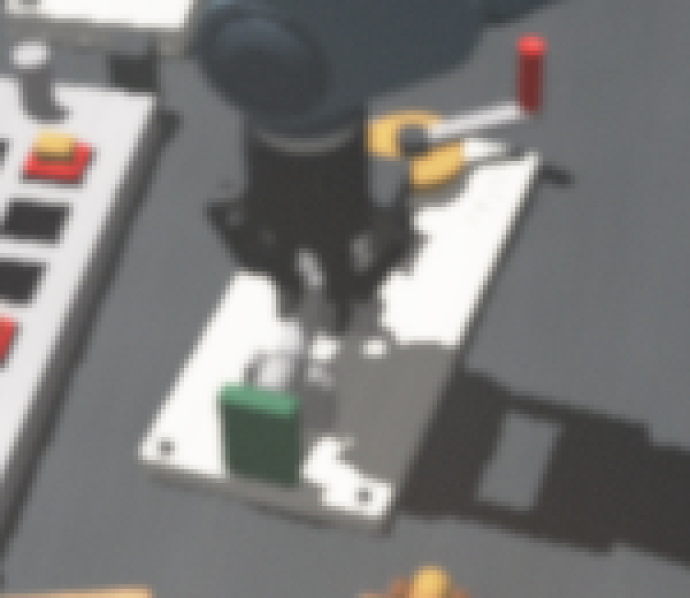

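The side crop shows the pin above the V-blocks, its green-stop end just short of the stop at (260,395), with the lever still at rest (530,70). Lowering gently.

{"op": "apply_moves", "data": {
  "increments": [
    {"fingers": 1.8, "offset": [0, 0, 0.2], "turn": [0, 0, 0]},
    {"fingers": 1.8, "offset": [0, 0, 0.35], "turn": [0, 0, 0]},
    {"fingers": 1.8, "offset": [0, 0, 0.35], "turn": [0, 0, 0]}
  ]
}}

```text
time: 9.38
eef_pos: [614.8, 29.9, 223.8]
orientation: [[0.144, 0.99, -0.001], [0.99, -0.144, 0.0], [-0.0, -0.001, -1.0]]
wrist_force: [-0.3, -0.5, -3.5]
grip_width: 20.3
grip_force: 59.7
```

{"op": "apply_moves", "data": {
  "increments": [
    {"fingers": 1.8, "offset": [0, 0, 0.1], "turn": [0, 0, 0]},
    {"fingers": 1.8, "offset": [0, 0, 0.2], "turn": [0, 0, 0]},
    {"fingers": 1.8, "offset": [0, 0, 0.2], "turn": [0, 0, 0]}
  ]
}}

```text
time: 9.75
eef_pos: [615.0, 29.9, 222.3]
orientation: [[0.144, 0.99, 0.0], [0.99, -0.144, -0.0], [-0.0, 0.0, -1.0]]
wrist_force: [0.3, -0.1, -4.0]
grip_width: 20.6
grip_force: 59.7
```

{"op": "apply_moves", "data": {
  "increments": [
    {"fingers": 2.6, "offset": [0, 0, 0.05], "turn": [0, 0, 0]},
    {"fingers": 3.2, "offset": [0, 0, 0.05], "turn": [0, 0, 0]},
    {"fingers": 4.5, "offset": [0, 0, 0.05], "turn": [0, 0, 0]},
    {"fingers": 4.5, "offset": [0, 0, 0.05], "turn": [0, 0, 0]},
    {"fingers": 4.5, "offset": [0, 0, -1.5], "turn": [0, 0, 0]},
    {"fingers": 4.5, "offset": [0, 0, -5], "turn": [0, 0, 0]},
    {"fingers": 4.5, "offset": [0, 0, -10], "turn": [0, 0, 0]},
    {"fingers": 4.5, "offset": [0, 0, -14], "turn": [0, 0, 0]},
    {"fingers": 4.5, "offset": [-8, -8, -16], "turn": [0, 0, 0]},
    {"fingers": 4.5, "offset": [-12, -15, -16], "turn": [0, 0, 0]},
    {"fingers": 4.5, "offset": [-12, -15, -16], "turn": [0, 0, 0]},
    {"fingers": 4.5, "offset": [-12, -15, -16], "turn": [0, 0, 0]}
  ]
}}

```text
time: 11.25
eef_pos: [446.7, -67.8, 383.0]
orientation: [[0.147, 0.989, 0.001], [0.989, -0.147, -0.001], [-0.001, 0.001, -1.0]]
wrist_force: [0.3, 0.8, 0.1]
grip_width: 45.0
grip_force: 0.0
```

```bash
python3 - <<'E'
from h import *
s=env.get_state();print(s["eef_pos"],s["wrist_force"],s["grip_width"],s["time"])
c=env.calibration("wrist")
for cam in("wrist","top","side"):
    im=env.read_camera(cam); cv2.imwrite(f"pics/{cam}4.png",im)
    for t in("steel_pin_center","cradle","stop_face","plunger_face","lever_pivot","lever_knob"):
        for r in env.spot_point(cam,t)[:3]: print(cam,t,np.round(r["location"],1),round(r["confidence"],2),pix(cam,r["location"]))
E
```

```text
[446.65146899 -67.8367162  383.0059117 ] [0.33250273 0.83398728 0.1074177 ] 45.005904285529645 11.25
wrist steel_pin_center [614.9  29.4  63.3] 0.83 [517.06347327  31.19520953]
wrist plunger_face [603.8 -54.5  62.8] 0.81 [504.40078155 144.10166971]
wrist lever_pivot [ 589.  -170.5   90.8] 0.93 [504.04238667 290.13022643]
wrist lever_pivot [613.2  32.9  61.7] 0.43 [514.18208108  28.5574179 ]
top steel_pin_center [312.1 418.8   9.2] 0.84 [193.07202014 290.66635418]
top steel_pin_center [612.3  26.9  64.6] 0.83 [359.74204983 158.66365429]
top steel_pin_center [296.1 270.9   4.4] 0.62 [256.76150205 296.75674431]
top cradle [616.3  27.3  68.2] 0.88 [359.67696404 156.60195663]
top stop_face [630.9 116.   67.7] 0.66 [321.58024655 150.8546897 ]
top plunger_face [606.3 -58.5  67.2] 0.46 [396.4723639  160.61782391]
top lever_pivot [ 585.  -172.4   93. ] 0.65 [449.14374807 166.51973697]
top lever_pivot [703.7 283.    1.2] 0.21 [255.04579397 130.64333078]
side steel_pin_center [294.6 269.3   9. ] 0.74 [400.20566226 272.46750925]
side steel_pin_center [616.4  29.2  66.8] 0.69 [297.11137863 178.16186512]
side steel_pin_center [313.2 418.7  12.1] 0.52 [389.1768271  321.83468878]
side cradle [612.6  27.7  67.2] 0.75 [298.48224264 177.86785817]
side stop_face [631.  116.4  67.7] 0.79 [285.71048101 198.77659039]
side plunger_face [605.2 -57.2  66.8] 0.44 [306.43396065 159.09881784]
side lever_pivot [ 585.2 -170.2   97.4] 0.86 [319.20366051 129.14348437]
side lever_knob [ 509.7 -218.8   89.9] 0.6 [344.69481058 124.36142675]
```

View pics/wrist4.png

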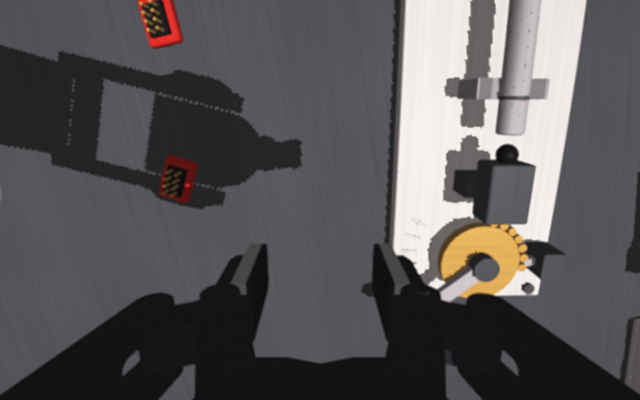

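The wrist view shows the pin in both V-blocks: near end at (512,133), block at (498,88), clear of the plunger nose at (508,153). The network agrees at z≈65, x≈615. Now the lever: pivot ≈ (586,-172), knob ≈ (509,-219), and the 90 mm / 40° geometry agrees within 1 mm.

```bash
python3 - <<'E'
from h import *
go([(509.2,-218.7,330),(509.2,-218.7,245)],np.radians(-80))
P=np.array([586,-171.7])
for a in(0,.25,.5,.75):
    w=np.radians(220)-a-.15;print(a,P+90*np.array([np.cos(w),np.sin(w)]))
E
```

```text
t 12.3 turn [ 0.    -0.     1.251]
(509.2, -218.7, 330) off [-14.13   8.14   5.22]
(509.2, -218.7, 245) off [-14.13   8.14  13.72]
0 [ 509.18503872 -218.59841921]
0.25 [ 499.97017525 -198.13613538]
0.5 [ 496.1042296  -176.03018069]
0.75 [ 497.82756756 -153.65499635]
```

{"op": "apply_moves", "data": {
  "increments": [
    {"fingers": 5, "offset": [-14.1, 8.1, 3], "turn": [0, 0, 1.25]},
    {"fingers": 5, "offset": [-14.1, 8.1, 3], "turn": [0, 0, 1.25]},
    {"fingers": 5, "offset": [-14.1, 8.1, 3], "turn": [0, 0, 1.25]},
    {"fingers": 5, "offset": [-14.1, 8.1, 3], "turn": [0, 0, 1.25]},
    {"fingers": 5, "offset": [-14.1, 8.1, 3], "turn": [0, 0, 1.25]},
    {"fingers": 5, "offset": [-14.1, 8.1, 3], "turn": [0, 0, 1.25]},
    {"fingers": 5, "offset": [-14.1, 8.1, 3], "turn": [0, 0, 1.25]},
    {"fingers": 5, "offset": [-14.1, 8.1, 3], "turn": [0, 0, 1.25]},
    {"fingers": 5, "offset": [-14.1, 8.1, 3], "turn": [0, 0, 1.25]}
  ]
}}

```text
time: 13.42
eef_pos: [508.9, -218.4, 352.2]
orientation: [[0.984, 0.177, 0.0], [0.177, -0.984, -0.0], [-0.0, 0.0, -1.0]]
wrist_force: [-0.1, -0.7, 0.3]
grip_width: 50.1
grip_force: 0.0
```

```bash
python3 - <<'E'
from h import *
print(env.get_state()["wrist_force"])
for cam in("top","side","wrist"):
    im=env.read_camera(cam); cv2.imwrite(f"pics/{cam}5.png",im)
    for t in("lever_knob",):
        for r in env.spot_point(cam,t)[:2]: print(cam,t,np.round(r["location"],1),round(r["confidence"],2))
print("proj",pix("wrist",(509.2,-218.7,110)))
go([(509.2,-218.7,245)],np.radians(-80))
E
```

```text
[-0.06174075 -0.71047309  0.34180927]
top lever_knob [ 515.6 -219.3   88.9] 0.66
side lever_knob [ 511.2 -217.3   90.6] 0.81
wrist lever_knob [ 512.9 -216.5   90.9] 0.59
proj [321.14683809 212.30664552]
t 13.725 turn [ 0.    -0.     0.002]
(509.2, -218.7, 245) off [ 0.02  0.04 10.72]
```

View pics/wrist5.png

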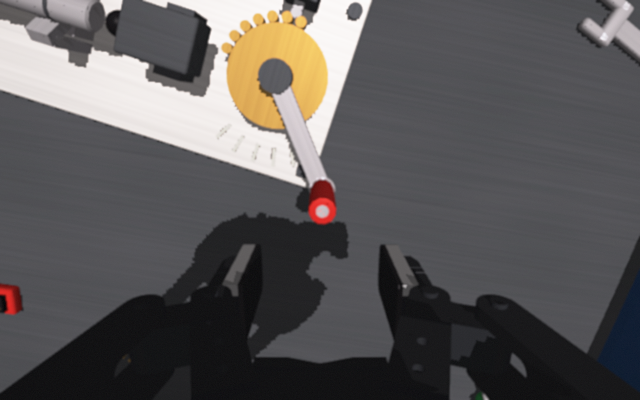

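The knob top at (322,211) matches my projection (321,212) within a pixel. Descending and pinching.

{"op": "apply_moves", "data": {
  "increments": [
    {"fingers": 5, "offset": [0.1, 0, 5], "turn": [0, 0, 0]},
    {"fingers": 5, "offset": [0.1, 0, 9], "turn": [0, 0, 0]},
    {"fingers": 5, "offset": [0.1, 0, 10.7], "turn": [0, 0, 0]},
    {"fingers": 5, "offset": [0.1, 0, 10.7], "turn": [0, 0, 0]},
    {"fingers": 1.2, "offset": [0.1, 0, 10.7], "turn": [0, 0, 0]},
    {"fingers": 1.2, "offset": [0.1, 0, 10.7], "turn": [0, 0, 0]},
    {"fingers": 1.2, "offset": [0.1, 0, 10.7], "turn": [0, 0, 0]},
    {"fingers": 1.2, "offset": [0.1, 0, 10.7], "turn": [0, 0, 0]},
    {"fingers": 1.2, "offset": [0.1, 0, 10.7], "turn": [0, 0, 0]}
  ]
}}

```text
time: 14.85
eef_pos: [510.6, -218.8, 247.2]
orientation: [[0.985, 0.175, 0.003], [0.175, -0.985, -0.002], [0.002, 0.003, -1.0]]
wrist_force: [-1.0, -0.8, 6.5]
grip_width: 16.3
grip_force: 58.5
```

```bash
python3 - <<'E'
from h import *
s=env.get_state();print(s["eef_pos"],s["wrist_force"],s["grip_width"],s["grip_force"])
p=np.array(s["eef_pos"]);d=np.array([509.2,-218.6])
for q in[(500,-198.1),(496.1,-176),(497.8,-153.7)]:go([(*q,p[2])],np.radians(-80))
E
```

```text
[ 510.61070207 -218.82006143  247.15690224] [-1.04218195 -0.75767122  6.48055317] 16.330922709434105 58.53355407714844
t 14.85 turn [ 0.003 -0.002  0.001]
(500, -198.1, np.float64(247.15690223841773)) off [-0.68 -2.23 -0.01]
t 14.85 turn [ 0.003 -0.002  0.001]
(496.1, -176, np.float64(247.15690223841773)) off [-0.68 -4.47 -0.01]
t 14.85 turn [ 0.003 -0.002  0.001]
(497.8, -153.7, np.float64(247.15690223841773)) off [-0.12 -6.64 -0.02]
```

{"op": "apply_moves", "data": {
  "increments": [
    {"fingers": 1.2, "offset": [-0.2, -0.55, 0], "turn": [0, 0, 0]},
    {"fingers": 1.2, "offset": [-0.35, -1.1, 0], "turn": [0, 0, 0]},
    {"fingers": 1.2, "offset": [-0.45, -1.65, 0], "turn": [0, 0, 0]},
    {"fingers": 1.2, "offset": [-0.55, -2.2, 0], "turn": [0, 0, 0]},
    {"fingers": 1.2, "offset": [-0.6, -2.75, 0], "turn": [0, 0, 0]},
    {"fingers": 1.2, "offset": [-0.6, -3.3, 0], "turn": [0, 0, 0]},
    {"fingers": 1.2, "offset": [-0.6, -3.85, 0], "turn": [0, 0, 0]},
    {"fingers": 1.2, "offset": [-0.6, -3.85, 0], "turn": [0, 0, 0]}
  ]
}}

```text
time: 15.85
eef_pos: [497.8, -182.0, 247.1]
orientation: [[0.985, 0.175, 0.002], [0.175, -0.985, -0.003], [0.002, 0.003, -1.0]]
wrist_force: [-1.8, -1.6, 7.9]
grip_width: 16.5
grip_force: 59.6
```

```bash
cat >> h.py <<'E'
def lev():
    s=env.get_state();p=np.array(s["eef_pos"])[:2]-[586,-171.7];a=np.arctan2(p[1],p[0])%(2*np.pi);th=np.radians(220)-.15-a
    f=np.array(s["wrist_force"])[:2];u=p/np.hypot(*p);t=np.array([u[1],-u[0]])
    print("t",s["time"],"lever~",round(th,3),"r",round(np.hypot(*p),1),"back force",round(-f@t,2),"radial",round(f@u,2),"grip",s["grip_force"],s["grip_width"])
E
python3 - <<'E'
from h import *
lev()
for cam in("top","side"):
    env.read_camera(cam)
    for t in("lever_knob","lever_pivot","steel_pin_center"):
        for r in env.spot_point(cam,t)[:3]: print(cam,t,np.round(r["location"],1),round(r["confidence"],2))
E
```

```text
t 15.85 lever~ 0.432 r 88.8 back force 1.37 radial 1.99 grip 59.587247371673584 16.51026442731273
top lever_knob [ 504.4 -180.6   89.3] 0.7
top lever_pivot [ 589.1 -170.8   91.5] 0.6
top steel_pin_center [615.1  30.   63.4] 0.97
top steel_pin_center [294.6 269.4   5.2] 0.69
top steel_pin_center [315.  415.8  10.9] 0.57
side lever_knob [ 496.5 -182.5   88.4] 0.63
side lever_pivot [ 585.7 -170.    93. ] 0.63
side steel_pin_center [295.4 270.9   6.5] 0.67
side steel_pin_center [313.6 420.   13.3] 0.6
side steel_pin_center [618.9  34.9  69.4] 0.54
```

{"op": "apply_moves", "data": {
  "increments": [
    {"fingers": 1.2, "offset": [0.05, -0.3, 0], "turn": [0, 0, 0]},
    {"fingers": 1.2, "offset": [0.05, -0.3, 0], "turn": [0, 0, 0]}
  ]
}}

```text
time: 16.5
eef_pos: [497.7, -179.1, 247.1]
orientation: [[0.985, 0.175, 0.002], [0.175, -0.984, -0.003], [0.001, 0.003, -1.0]]
wrist_force: [-3.2, -2.6, 8.1]
grip_width: 16.2
grip_force: 59.8
```

```bash
python3 -c "
from h import *
lev()"
```

```text
t 16.5 lever~ 0.465 r 88.6 back force 2.31 radial 3.37 grip 59.7803395986557 16.150658039535102
```

{"op": "apply_moves", "data": {
  "increments": [
    {"fingers": 1.2, "offset": [0.05, -0.3, 0], "turn": [0, 0, 0]},
    {"fingers": 1.2, "offset": [0.05, -0.3, 0], "turn": [0, 0, 0]}
  ]
}}

```text
time: 16.75
eef_pos: [497.6, -176.1, 247.1]
orientation: [[0.984, 0.176, 0.001], [0.176, -0.984, -0.003], [0.001, 0.004, -1.0]]
wrist_force: [-4.1, -3.7, 9.1]
grip_width: 16.6
grip_force: 59.8
```

```bash
python3 -c "
from h import *
lev()"
```

```text
t 16.75 lever~ 0.498 r 88.5 back force 3.5 radial 4.23 grip 59.7711056470871 16.59755501388571
```

{"op": "apply_moves", "data": {
  "increments": [
    {"fingers": 1.2, "offset": [0.05, -0.3, 0], "turn": [0, 0, 0]},
    {"fingers": 1.2, "offset": [0.05, -0.3, 0], "turn": [0, 0, 0]}
  ]
}}

```text
time: 17.0
eef_pos: [497.6, -173.8, 247.2]
orientation: [[0.984, 0.176, 0.002], [0.176, -0.984, -0.006], [0.001, 0.006, -1.0]]
wrist_force: [-3.9, -9.0, 7.4]
grip_width: 16.4
grip_force: 59.6
```

```bash
python3 -c "
from h import *
lev()"
```

```text
t 17.0 lever~ 0.525 r 88.5 back force 8.95 radial 4.14 grip 59.646016359329224 16.43187428260308
```

The force rises sharply at estimated 0.51 rad: that is the second click. Advancing to just short of the third.

{"op": "apply_moves", "data": {
  "increments": [
    {"fingers": 1.2, "offset": [0.05, -0.35, 0], "turn": [0, 0, 0]},
    {"fingers": 1.2, "offset": [0.12, -0.7, 0], "turn": [0, 0, 0]},
    {"fingers": 1.2, "offset": [0.22, -1.05, 0], "turn": [0, 0, 0]},
    {"fingers": 1.2, "offset": [0.3, -1.4, 0], "turn": [0, 0, 0]},
    {"fingers": 1.2, "offset": [0.35, -1.6, 0], "turn": [0, 0, 0]},
    {"fingers": 1.2, "offset": [0.35, -1.6, 0], "turn": [0, 0, 0]}
  ]
}}

```text
time: 17.75
eef_pos: [498.4, -156.7, 247.1]
orientation: [[0.985, 0.175, 0.002], [0.175, -0.984, -0.003], [0.002, 0.004, -1.0]]
wrist_force: [-1.7, -4.1, 7.8]
grip_width: 16.3
grip_force: 59.7
```

```bash
python3 -c "
from h import *
lev()"
```

```text
t 17.75 lever~ 0.717 r 88.9 back force 4.3 radial 0.97 grip 59.66541409492493 16.335348256970153
```

{"op": "apply_moves", "data": {
  "increments": [
    {"fingers": 1.2, "offset": [0.06, -0.2, 0], "turn": [0, 0, 0]},
    {"fingers": 1.2, "offset": [0.06, -0.2, 0], "turn": [0, 0, 0]}
  ]
}}

```text
time: 18.0
eef_pos: [498.7, -154.6, 247.1]
orientation: [[0.985, 0.175, 0.003], [0.175, -0.985, -0.003], [0.002, 0.004, -1.0]]
wrist_force: [-2.4, -4.2, 6.7]
grip_width: 16.8
grip_force: 59.7
```

```bash
python3 -c "
from h import *
lev()"
```

```text
t 18.0 lever~ 0.741 r 89.0 back force 4.6 radial 1.56 grip 59.69022810459137 16.83340544840804
```

{"op": "apply_moves", "data": {
  "increments": [
    {"fingers": 1.2, "offset": [0.04, -0.15, 0], "turn": [0, 0, 0]},
    {"fingers": 1.2, "offset": [0.04, -0.15, 0], "turn": [0, 0, 0]}
  ]
}}

```text
time: 18.25
eef_pos: [498.8, -153.3, 247.1]
orientation: [[0.984, 0.175, 0.003], [0.175, -0.984, -0.004], [0.002, 0.005, -1.0]]
wrist_force: [-1.4, -5.4, 7.1]
grip_width: 16.5
grip_force: 59.6
```

```bash
python3 -c "
from h import *
lev()"
```

```text
t 18.25 lever~ 0.756 r 89.1 back force 5.6 radial 0.27 grip 59.62042808532715 16.476967570648757
```

{"op": "apply_moves", "data": {
  "increments": [
    {"fingers": 1.2, "offset": [0.03, -0.1, 0], "turn": [0, 0, 0]},
    {"fingers": 1.2, "offset": [0.03, -0.1, 0], "turn": [0, 0, 0]}
  ]
}}

```text
time: 18.5
eef_pos: [499.0, -152.5, 247.1]
orientation: [[0.984, 0.175, 0.003], [0.175, -0.984, -0.005], [0.002, 0.005, -1.0]]
wrist_force: [-1.7, -7.0, 6.8]
grip_width: 16.8
grip_force: 59.6
```

```bash
python3 - <<'E'
from h import *
lev()
for cam in("top","side"):
    im=env.read_camera(cam)
    for t in("lever_knob","steel_pin_center","plunger_face"):
        for r in env.spot_point(cam,t)[:3]: print(cam,t,np.round(r["location"],1),round(r["confidence"],2),pix(cam,r["location"]))
    if cam=="side": cv2.imwrite("pics/side6.png",cv2.resize(im[110:240,230:380],(690,598),interpolation=3))
lev()
E
```

```text
t 18.5 lever~ 0.765 r 89.1 back force 7.25 radial 0.17 grip 59.59421932697296 16.82951064703669
top steel_pin_center [310.2 415.2   8. ] 0.68 [194.74440783 291.44687285]
top steel_pin_center [614.2  33.7  61.5] 0.63 [356.70221526 158.23782221]
top steel_pin_center [295.7 269.3   3.1] 0.52 [257.52749585 296.87869636]
top plunger_face [609.4 -43.3  64.7] 0.45 [389.74103361 159.64642324]
side lever_knob [ 495.8 -152.1   91.1] 0.87 [346.32043786 137.44916189]
side steel_pin_center [312.1 415.3  13.3] 0.67 [389.79540316 320.40787861]
side steel_pin_center [512.9 267.   44.9] 0.6 [318.04898079 252.34370721]
side steel_pin_center [293.7 269.3   8.3] 0.59 [400.51147625 272.66375611]
side plunger_face [606.3 -39.   65.6] 0.41 [304.94982894 163.32215222]
t 18.9 lever~ 0.765 r 89.1 back force 6.72 radial -0.04 grip 59.59309101104736 16.381894713755482
```

View pics/side6.png

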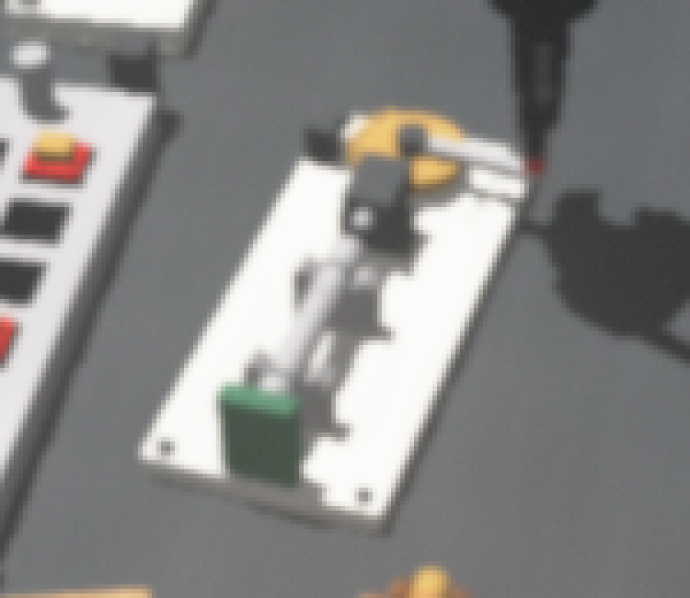

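The force has risen sharply again (4.6 → 7.2 N) at about 0.76 rad, and the side crop shows the pin pushed up to the green stop by the plunger with the knob held. Handing in.

```bash
python3 -c "
from station import env
print(env.job_done())"
```

```text
the job is handed in; nothing more can be done
None
```

I handed the job in at about 19 s: the steel pin rests in the V-blocks against the green stop, and the gripper holds the lever at the third click (about 0.76 rad by my estimate). The hand-in returned no verdict.

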